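Screw an elbow hose fitting into a clamped valve head and clock it

ROBOT

A 7-joint arm with a two-finger parallel gripper is mounted at the origin on a cart in front of the work surface, level with it; the furniture and walls round the work are solid. World frame = base frame: x ahead of the robot, y to its left, z up, the work surface at z = 0. Lengths are in mm, angles in rad, forces in N, time in s.
With the tool pointing down it reaches from about 425 to 875 mm from the base axis. Payload 4.7 kg.
Tool frame: the origin (TCP) lies between the finger pads; the fingertips stand tips_ahead ahead of it and the grasp point (between the pads) lies 11 mm behind it (tips_ahead is the distance from the TCP to the fingertips, in mm); z points along the fingers, y is the line along which they close (so a half turn about z gives the same grasp; the last joint's range is limited). The gripper opens to 85 mm and grips with 20 to 120 N. Pads are 22 mm wide; open, the fingers measure 114 mm over their backs; the gripper's body (76 mm by 85 mm) begins 54 mm behind the grasp point. The pads swing forward as they close: fully open they stand 13 mm farther back than shut.
Start: joints at [-1.244, 0.321, -0.07, 1.45, 0.023, 1.371, -0.057], TCP at [200.047, 618.47, 239.349] pointing down, gripper open.
Joint ranges: [-2.86, 2.86], [-0.3, 2.09], [-1.38, 1.24], [0.06, 2.45], [-1.56, 4.7], [0.09, 2.05], [-2.69, 2.69]. Speed limits (rad/s): [2.57, 2.57, 3.14, 3.14, 3.14, 3.14, 3.14].

INTERFACE

Orientations are given as [roll, pitch, yaw] about the fixed x, y, z axes, in that order (R = Rz(yaw) Ry(pitch) Rx(roll)).
In Python, from station import * gives the robot as it stands.
- The arm moves only by the tool servo_tool, never from a script. Its argument "increments" is a list that holds one entry, the list of rows, each a list of 5 numbers: the opening in per cent of the stroke, from 0 (shut) to 100 (fully open), then the shift along the tool's x, y, z in cm, then the turn about the tool's z in rad. A call has exactly 10 rows; each row is the pose to reach, as a shift and turn from the pose commanded when the call began, along the tool's axes at that moment; what a row does not reach only later rows make up. A row lasts 1/12 s, in which the tool goes at most 41.7 mm and 7.16 degrees, less where a joint would pass 70% of its speed; a pose out of reach is approached as far as the arm can. A call with a gripper value outside its range is refused whole. The fingers move at their own pace and stop on an object; "squeeze" is the grip in N (left out, the last holds). Time passes only in rows, so rows that repeat a pose let the fingers close, or fill a call up. It gives the time, the measured TCP pose, the force, the opening and the grip force at its end, in the units of the state.
- get_obs(): the state, without advancing time (a new reading comes with each control period).
- read_camera(name): name is "scene" or "top"; returns the picture (384x512x3 uint8, red, green, blue); there is no depth.
- camera_info(name): a dict with "mtx" (3x3 intrinsics, pixels), "camera_from_world" (4x4, takes a point from world to camera coordinates). Camera axes: x right, y up, looking along -z (the intrinsics and any distortion apply to the point x, -y, -z); pixel columns grow to the right and rows downward; lengths in mm; the calibration is good to about 2 mm. A picture is of the moment at which its call begins. camera_info takes no time and is no camera call.
- finish_job(): hands the job in; it is judged then, once.
The state is a dict: "time_s": time; "q": joint angles; "qvel": joint speeds; "effort": joint torques, N m; "eef_pos": TCP position; "tool_rot": TCP orientation; "contact_force": force on the tool from outside, world axes, zero at the start; "torque": the same for the moment, N m; "opening": finger opening in mm; "grasp_force": force on a finger pad.
Only numpy, scipy, OpenCV 4.12 (cv2) and the standard library are available. Lean on these libraries where they do the work, as an engineer would, in place of code of your own. Each camera call takes 0.05 s, during which the arm holds its last target. There are 200 camera calls.

TASK

Take the brass elbow fitting out of the wooden fitting block and screw it, clockwise, into the open port of the valve head that is clamped in the small vise: feel for the start of the thread with light pressure, run it down until it goes tight against the spring inside, and stop with its hose barb pointing straight away from the inlet barb, in line with it. Do not force it or run it past that line, leave it standing there on its own, and leave the straight fitting and the other things where they are.

Things in the scene. Friction and masses are not known exactly. Their poses are not given: they have to be found in the camera images.
- elbow: loose brass elbow, 0.16 kg. Origin: centre of the nose's underside, z up, +x along the barb. Nose 24 mm thick; two side lugs 5 mm wide and high, 8 mm above the nose's underside, along x, 34 mm over their ends; round flange 44 mm wide at 23-27 mm; grip block 26 (x) by 24 (y) mm at 27-58 mm: grip across its y sides, centre about 48 mm up. Stands in a hole of the wooden block, hung by its flange
- barb_tip (a point): tip of the elbow's ribbed hose barb, 57 mm out along the elbow's +x, 45 mm above the nose's underside
- vise: fixed small dark vise on a round foot. Origin: centre of the foot on the table. Its jaws hold an aluminium valve head with a round collar 51 mm wide, open upward. +x is the way the brass inlet barb points from the head; the elbow's barb must end pointing along -x. Screw and T-bar stick out to +y
- port (a point): centre of the port's rim, 104 mm above the table, axes as the vise's. Bore 27 mm; right-hand two-start thread, 24 mm of descent a turn, 1 mm play. With the lugs on the rim the nose is 5.3 mm below it; they drop 11 mm through two notches in the rim, whose place differs each time and is not reported: met with the barb 34 to 86 degrees (+-4) anticlockwise from above of its final direction
- check_valve (a joint): spring-loaded disc in the bottom of the port, travel in m, 0 when free. The nose lies 0.3 mm above it when the lugs have dropped through the notches; turned down, it pushes back with 6 N rising 2 N a mm, 8 to 16 N at the final direction: the fitting goes tight. The thread ends about 120 degrees of turn after the notch
- fitting_block: fixed pale wooden block 196 x 62 x 24 mm, origin centre of its underside, long along x, with three through holes 37 mm wide at x = -55, 0 and 55 mm. The elbow and the straight fitting stand in the end holes
- straight_fitting: loose brass fitting of the same foot and flange, but with a hexagon and an upright barb, 85 mm tall; origin centre of its underside. Leave it in its hole
- loupe: black round loupe 43 mm wide, 36 mm tall, origin centre of its underside; leave it alone
- tape_measure: yellow pocket tape measure nearest the vise, 35 x 78 x 64 mm, origin centre of its underside; leave it alone
- eraser: eraser in a sleeve 23 x 58 x 13 mm, origin centre of its underside; leave it alone
There are look-alikes about, which are no part of the job. What is shaped like the elbow but pink is not meant.

How it is judged:
By the outcome, as a careful person would: the job done as asked, in the order asked, and still so for the second after the job is handed in, with the robot touching nothing.
It also fails if it takes over 54 s, if anything falls off the work surface, if the arm or the gripper's body presses on something with over 40 N, if the wrist force passes 120 N, or if a joint passes its speed limit or range.

## Working session

There is one attempt and no reset: what is moved stays moved. The work goes in short steps, Python scripts to look and compute and a tool call to move; the robot and the scene stay as the last step left them, time stands still between calls to the robot, and variables do not carry over. Pictures are saved under pics/ and viewed, at most 10 in all, crops included, and the job is handed in when it is done.

Besides the shell and the picture viewer there is one more tool, called after "Call:" as name([rows], argument=value, ...), one row to a line, values as JSON. servo_tool: Moves the arm, as the interface text tells. Its arguments: {"type":"object","properties":{"increments":{"type":"array","items":{"type":"array","items":{"type":"array","items":{"type":"number"}}}},"squeeze":{"type":"number"}},"required":["increments"]}

```bash
mkdir -p pics; ls
python3 - <<'E'
from station import *
import cv2
o=get_obs()
print({k:o[k] for k in o})
for n in("scene","top"):
    im=read_camera(n); cv2.imwrite(f"pics/{n}0.png",im[:,:,::-1])
    c=camera_info(n); print(n,c)
E
```

```text
pics
{'time_s': 0.0, 'q': array([-1.2438989 ,  0.3218174 , -0.07008052,  1.45167785,  0.02258526,
        1.37077124, -0.05688359]), 'qvel': array([ 0.0009314 , -0.00066682,  0.00146978, -0.00036625, -0.00030774,
       -0.00209116, -0.00041912]), 'effort': array([-4.47999246e-04, -4.93574560e+01, -3.82466214e-01, -3.14333189e+01,
        1.29821475e-02,  1.15942615e-02,  4.60363225e-06]), 'eef_pos': array([199.90379411, 617.95547875, 238.225639  ]), 'tool_rot': array([-3.13970749e+00,  8.41514303e-05,  2.82883541e+00]), 'contact_force': array([ 0.81075944,  0.50749708, -0.17549974]), 'torque': array([-0.00647301, -0.01260517, -0.030116  ]), 'grasp_force': 0.0, 'opening': 85.38456731783015}
scene {'mtx': array([[398.52817099,   0.        , 254.90538941],
       [  0.        , 398.52817099, 186.83491439],
       [  0.        ,   0.        ,   1.        ]]), 'camera_from_world': array([[-7.83860036e-01, -6.20583952e-01,  2.09523833e-02,
         3.74068282e+02],
       [ 4.60471221e-01, -5.58322005e-01,  6.90103466e-01,
        -3.72823999e+02],
       [-4.16568959e-01,  5.50592497e-01,  7.23407357e-01,
        -7.19567706e+02],
       [ 0.00000000e+00,  0.00000000e+00,  0.00000000e+00,
         1.00000000e+00]])}
top {'mtx': array([[461.45243212,   0.        , 255.7985234 ],
       [  0.        , 461.45243212, 194.60750282],
       [  0.        ,   0.        ,   1.        ]]), 'camera_from_world': array([[-5.81707852e-02, -9.98283976e-01,  6.72776135e-03,
        -6.64113129e+01],
       [ 8.71714076e-01, -4.75086462e-02,  4.87706365e-01,
        -5.44208388e+02],
       [-4.86549822e-01,  3.42349464e-02,  8.72981809e-01,
        -1.06721725e+03],
       [ 0.00000000e+00,  0.00000000e+00,  0.00000000e+00,
         1.00000000e+00]])}
```

View pics/scene0.png

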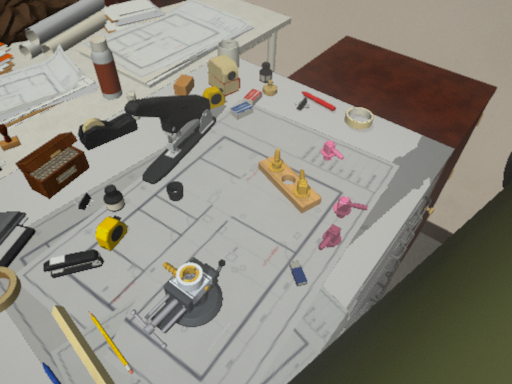

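View pics/top0.png

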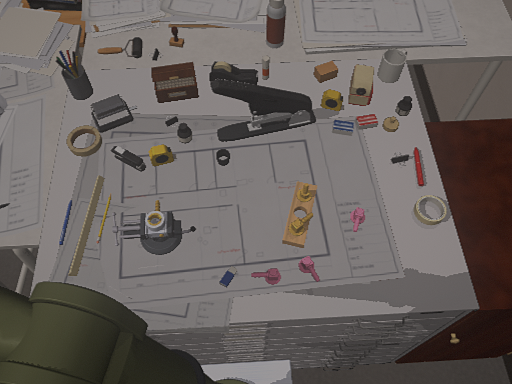

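The scene view shows the vise at about (188,285) and the block at (290,182), with brass fittings at (278,160) and (302,183). The pink look-alikes are at (330,150), (347,206) and (331,237). In the top view the vise is at (157,228) and the block at (299,213). Next I'll enlarge the block and the vise.

Run:
```python
import cv2,numpy as np
s=cv2.imread("pics/scene0.png");t=cv2.imread("pics/top0.png")
f=lambda im,x,y,w,h:cv2.resize(im[y:y+h,x:x+w],(400,300),interpolation=cv2.INTER_CUBIC)
a=np.hstack([f(s,250,140,80,60+15)[:, :],f(t,255,170,100,75)])
b=np.hstack([f(s,140,245,100,75),f(t,107,190,100,75)])
cv2.imwrite("pics/crop1.png",np.vstack([a,b]))
```

```text
(no output)
```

View pics/crop1.png

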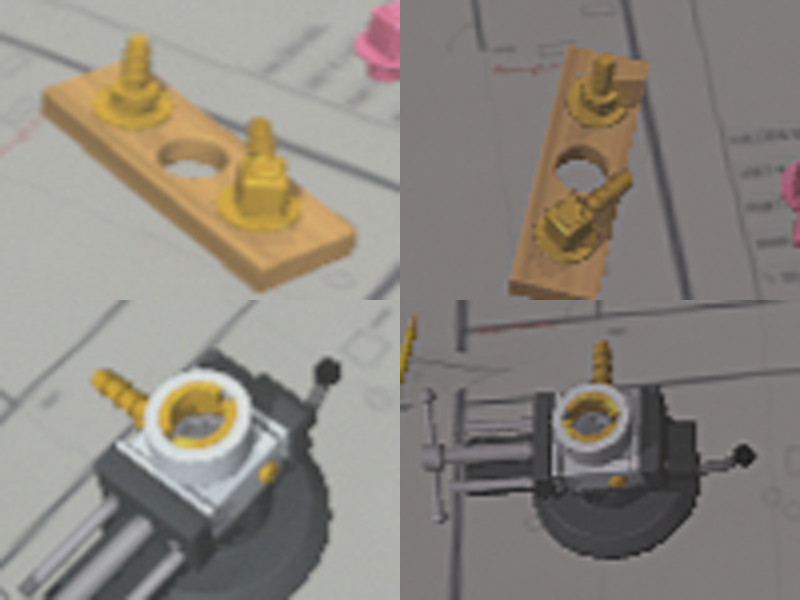

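Two brass fittings fit the shape. The one at top (304,193) / scene (278,160) has an upright barb and a hexagon, so it is the straight fitting. The one at top (299,224) / scene (303,177) has a square block and a sideways barb with its tip at top (312,214), so it is the elbow. The port collar is centred at top (155,217) / scene (189,274), and its inlet barb points up in the top view.

```bash
cat > h.py <<'E'
import cv2,numpy as np
from station import *
def cam(n):
    c=camera_info(n);T=np.array(c["camera_from_world"]);return np.array(c["mtx"]),T[:3,:3],T[:3,3]
def ray(n,p):
    K,R,t=cam(n);d=np.linalg.solve(K,[p[0],p[1],1.]);d=R.T@(d*[1,-1,-1]);return -R.T@t,d/np.linalg.norm(d)
def plane(n,p,z):
    o,d=ray(n,p);return o+d*(z-o[2])/d[2]
def tri(ps,pt):
    A=0;b=0
    for n,p in(("scene",ps),("top",pt)):
        o,d=ray(n,p);M=np.eye(3)-np.outer(d,d);A=A+M;b=b+M@o
    x=np.linalg.solve(A,b);return x,[float(np.linalg.norm((np.eye(3)-np.outer(d,d))@(x-o))) for o,d in(ray("scene",ps),ray("top",pt))]
def proj(n,X):
    K,R,t=cam(n);c=R@np.array(X,float)+t;u=K@(c*[1,-1,-1]);return u[:2]/u[2]
def mask(im,x,y,w,h,lo,hi):
    m=np.zeros(im.shape[:2],np.uint8);m[y:y+h,x:x+w]=cv2.inRange(cv2.cvtColor(im,cv2.COLOR_BGR2HSV),np.array(lo),np.array(hi))[y:y+h,x:x+w];return m
E
python3 - <<'E'
from h import *
S=cv2.imread("pics/scene0.png");T=cv2.imread("pics/top0.png")
for n,im,pts in(("s",S,[(303,180),(293,190),(301,168),(170,268),(189,265)]),("t",T,[(297,222),(293,238),(310,216),(157,206),(157,201),(155,206)])):
    h=cv2.cvtColor(im,cv2.COLOR_BGR2HSV)
    print(n,[(p,h[p[1],p[0]].tolist()) for p in pts])
for ps,pt in(((189.25,273.75),(155.25,217.5)),):
    print(tri(ps,pt),plane("scene",ps,104),plane("top",pt,104))
print("elbow",plane("scene",(303,177),52),plane("top",(299,224),52),"tip",tri((301.5,171),(311.5,214)))
# wood/brass masks combined -> print S map around the elbow
h=cv2.cvtColor(T,cv2.COLOR_BGR2HSV)
print(h[200:250:2,280:320:2,1]);print(h[196:228,148:166,1])
E
```

```text
s [((303, 180), [21, 167, 202]), ((293, 190), [20, 148, 197]), ((301, 168), [30, 7, 178]), ((170, 268), [22, 175, 168]), ((189, 265), [19, 80, 210])]
t [((297, 222), [20, 148, 153]), ((293, 238), [15, 109, 141]), ((310, 216), [19, 141, 123]), ((157, 206), [19, 132, 112]), ((157, 201), [19, 156, 129]), ((155, 206), [15, 74, 114])]
(array([506.29080139, 170.83229073, 100.75346736]), [1.3342042931517728, 1.334204293151781]) [503.14691402 172.26529014 104.        ] [506.13961366 170.28657102 104.        ]
elbow [ 505.17553321 -231.93380502   52.        ] [ 490.90639651 -213.69448639   52.        ] tip (array([ 522.58336132, -252.52713284,   46.87490438]), [0.3720955975381365, 0.3720955975382942])
[[ 10  10  10  10  12   8  87 108 110 108 135 149 145 153 148 109 114  30
   11   8]
 [ 10   8  12  12  12   6 110 111 113 110 108 108 106 108 110 111 114  27
   12  12]
 [  8  12  10  12  10   6 115 112 109 111 108 111 111 108 112 110 121   6
   11  15]
 [ 10  12  12  10   8  67 112 110 110 104 104 110 112 110 111 110 110   6
   10   9]
 [  8  14   8  12   8  87 111 111  90  88  99 101 102 113 
[... 3428 characters left out ...]
159  77   8   5   5  13]
 [ 37 112 140  74   8  13  12  13  12  15  23  35 109  24   7   6   5  11]
 [148 146 115  13  15   8   8  11  11  15  23  13 113  52   8   3   6  11]
 [136 153  27  26  16   8   8   8  14  26  61 140 145  19   6   6   8  10]
 [ 88 151 102  10  26  19  19  22  30  60 141 171  68   6   6   9   8  10]
 [ 45 134 167 128  65  32  28  69  83 146 177  67   8   8   6  10   4  10]
 [  8  21 100 161 161 165 163 168 176 109  15   9   6   9  11   7   8  10]
 [  6   9   9  22  70  88  87  91  16   8   8   8   5   8  10  11   7   6]
 [  5   6   6   6   6   8   8   6   6   6   6   5   6   7  10   7   6  10]
 [  9   8   8   5   5   5   3   7   8   8   6  10  10   6   7   9   9   8]]
```

Run:
```python
from h import *
I={"scene":cv2.imread("pics/scene0.png"),"top":cv2.imread("pics/top0.png")}
def big(m):
    c,_=cv2.findContours(m,cv2.RETR_EXTERNAL,cv2.CHAIN_APPROX_NONE);return max(c,key=cv2.contourArea)
# port ring
C={}
for n,b in(("scene",(176,262,28,28)),("top",(143,211,26,18))):
    m=mask(I[n],*b,(8,60,0),(35,255,255))
    c=big(m);c=cv2.convexHull(c);P=np.array([plane(n,p[0],104)[:2] for p in c],np.float32)
    (x,y),r=cv2.minEnclosingCircle(P);e=cv2.fitEllipse(P);print(n,"ring",len(c),(x,y,r),e); C[n]=e[0]
# barb axes
def axis(n,b,smin=60):
    m=mask(I[n],*b,(8,smin,0),(35,255,255));ys,xs=np.nonzero(m);s=cv2.cvtColor(I[n],cv2.COLOR_BGR2HSV)[ys,xs,1].astype(float)
    p=np.c_[xs,ys].astype(float);mu=p.mean(0);w,v=np.linalg.eigh(np.cov((p-mu).T));d=v[:,1];k=(p-mu)@d
    return mu,d,k.min(),k.max(),len(p)
def line3(bs,bt,smin=60):
    N=[];A=[]
    for n,b in(("scene",bs),("top",bt)):
        mu,d,k0,k1,L=axis(n,b,smin);o,r1=ray(n,mu);_,r2=ray(n,mu+10*d);q=np.cross(r1,r2);N.append(q/np.linalg.norm(q));A.append((n,mu.round(1),d.round(2),(mu+k0*d).round(1),(mu+k1*d).round(1),L))
    u=np.cross(*N);u/=np.linalg.norm(u);print(A);return u
u=line3((160,255,16,21),(154,199,8,12));print("inlet",u,np.degrees(np.arctan2(u[1],u[0])))
# block top face: wood+brass mask
for n,b in(("scene",(250,145,80,75)),("top",(270,175,60,75))):
    c=big(mask(I[n],*b,(8,60,0),(35,255,255)))
    ap=cv2.approxPolyDP(c,3,True)[:,0];print(n,[(p.tolist(),plane(n,p,24)[:2].round(0).tolist()) for p in ap])
S=cv2.cvtColor(I["scene"],cv2.COLOR_BGR2HSV)
print(S[166:206,290:318,1])
```

```text
scene ring 14 (504.6648864746094, 171.76138305664062, 18.541847229003906) ((504.61163330078125, 171.8188934326172), (36.00464630126953, 37.0185432434082), 57.88179016113281)
top ring 14 (502.1661071777344, 173.27285766601562, 18.857629776000977) ((502.55810546875, 173.09461975097656), (36.01232147216797, 37.684635162353516), 136.06051635742188)
[('scene', array([169.5, 267.9]), array([-0.74, -0.67]), array([176.1, 273.8]), array([163.5, 262.5]), 96), ('top', array([156.9, 205.3]), array([0.03, 1.  ]), array([156.7, 200. ]), array([157. , 210.1]), 50)]
inlet [-0.96541451 -0.02278957 -0.25972189] -178.64772732877606
scene [([259, 162], [645.0, -229.0]), ([258, 168], [632.0, -208.0]), ([301, 212], [455.0, -153.0]), ([319, 203], [436.0, -206.0]), ([320, 196], [447.0, -228.0]), ([306, 183], [500.0, -244.0]), ([303, 170], [533.0, -280.0]), ([299, 175], [531.0, -257.0]), ([279, 157], [614.0, -281.0]), ([278, 148], [639.0, -310.0]), ([274, 155], [630.0, -278.0])]
top [([297, 181], [645.0, -226.0]), ([283, 243], [449.0, -168.0]), ([303, 247], [434.0, -221.0]), ([316, 185], [628.0, -281.0])]
[[  9   7  10 ...   6   6   6]
 [ 41   6   9 ...   9   7   6]
 [100  46   4 ...   7   6   7]
 ...
 [  9  19  63 ... 112 112 105]
 [  7   7  19 ... 110 106 110]
 [  7   9   9 ... 112  51  27]]
```

Run:
```python
from h import *
I={"scene":cv2.imread("pics/scene0.png"),"top":cv2.imread("pics/top0.png")}
d=lambda v:np.degrees(np.arctan2(v[1],v[0])).round(1)
# elbow barb in top: brass, right part of barb only
m=mask(I["top"],302,210,14,14,(8,127,0),(35,255,255));ys,xs=np.nonzero(m)
P=np.array([plane("top",p,46)[:2] for p in zip(xs,ys)],np.float32)
v=cv2.fitLine(P,cv2.DIST_L2,0,.01,.01).ravel();print("elbow barb",d(v[:2]),v[2:],len(P), "far",P[np.argmin(P[:,1])])
# inlet by view for heights
c=np.array([503.6,172.5])
print("inlet tip tri",tri((164.2,263.2),(156.7,200.5)))
for n,b in(("top",(150,199,14,12)),("scene",(160,255,14,17))):
    m=mask(I[n],*b,(8,60,0),(35,255,255));ys,xs=np.nonzero(m)
    for z in(70,78,86):
        P=np.array([plane(n,p,z)[:2] for p in zip(xs,ys)],np.float32)
        v=cv2.fitLine(P,cv2.DIST_L2,0,.01,.01).ravel();print(n,z,"dir",d(v[:2]),"from centre",d(P.mean(0)-c),P.mean(0), P[:,0].max())
# overlay
def model(n,im,e,yaw,pc,vy):
    im=cv2.resize(im,None,fx=6,fy=6,interpolation=cv2.INTER_CUBIC)
    R=lambda a:np.array([[np.cos(a),-np.sin(a)],[np.sin(a),np.cos(a)]])
    def L(pts,o,a,col,cl=True):
        q=[proj(n,[*(R(np.radians(a))@np.array(p[:2])+o),p[2]]) for p in pts]
        cv2.polylines(im,[((np.array(q)+.5)*6).astype(int)],cl,col,1)
    for h in(28,59):L([(13,12,h),(-13,12,h),(-13,-12,h),(13,-12,h)],e,yaw,(255,0,0))
    L([(22*np.cos(t),22*np.sin(t),28) for t in np.linspace(0,6.28,40)],e,yaw,(0,0,255))
    L([(13,0,46),(57,0,46)],e,yaw,(0,255,0),False)
    for r in(25.5,13.5):L([(r*np.cos(t),r*np.sin(t),104) for t in np.linspace(0,6.28,40)],pc,0,(255,0,0))
    L([(0,0,80),(70,0,80)],pc,vy,(0,255,0),False)
    return im
e=np.array([493.4,-211.4])
a=model("scene",I["scene"],e,-54,c,0);b=model("top",I["top"],e,-54,c,0)
f=lambda im,x,y:im[y*6:y*6+300,x*6:x*6+400]
cv2.imwrite("pics/ov.png",np.vstack([np.hstack([f(a,268,160),f(b,268,200)]),np.hstack([f(a,155,250),f(b,125,190)])]))
```

```text
elbow barb -51.5 [ 512.6689  -238.36185] 52 far [ 525.64233 -254.41312]
inlet tip tri (array([574.9858873 , 175.294503  ,  72.95834047]), [0.5824771087141503, 0.5824771087141549])
top 70 dir 4.8 from centre 2.1 [560.9094  174.62465] 577.65094
top 78 dir 4.8 from centre 0.5 [556.5838  172.99107] 573.20667
top 86 dir 4.8 from centre -1.3 [552.2584  171.35742] 568.7624
scene 70 dir -2.1 from centre 2.0 [565.36084 174.70184] 579.8476
scene 78 dir -2.1 from centre 5.0 [560.7869 177.5073] 575.10803
scene 86 dir -2.1 from centre 8.4 [556.2129  180.31271] 570.3685
```

View pics/ov.png

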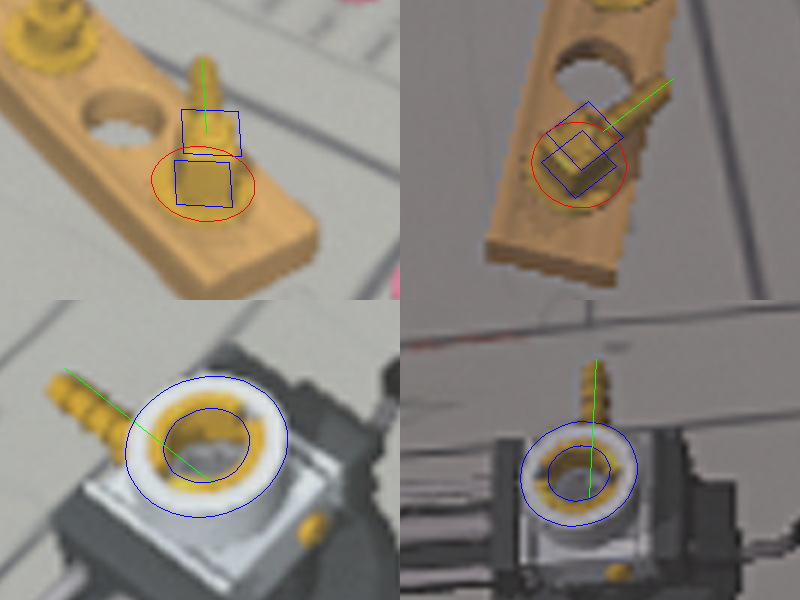

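The overlay shows the port model matching the collar. The elbow model is about 1 px too far up in the top view, so I'll refine its flange and get the vise yaw from straight edges.

Run:
```python
from h import *
from scipy.optimize import least_squares
I={"scene":cv2.imread("pics/scene0.png"),"top":cv2.imread("pics/top0.png")}
d=lambda v:(np.degrees(np.arctan2(v[1],v[0]))+45)%90-45
for n,b,z in(("top",(105,185,95,60),85),("scene",(110,240,110,90),85)):
    g=cv2.cvtColor(I[n],cv2.COLOR_BGR2GRAY)
    L=cv2.createLineSegmentDetector().detect(g)[0][:,0]
    for x1,y1,x2,y2 in L:
        l=np.hypot(x1-x2,y1-y2)
        if l>11 and b[0]<x1<b[0]+b[2] and b[0]<x2<b[0]+b[2] and b[1]<y1<b[1]+b[3] and b[1]<y2<b[1]+b[3]:
            P=plane(n,(x1,y1),z);Q=plane(n,(x2,y2),z);a=d((Q-P)[:2])
            if abs(a)<12: print(n,np.round([x1,y1,x2,y2],0),l.round(0),a.round(1), "along",("x","y")[int(abs((Q-P)[1])>abs((Q-P)[0]))])
for n,b,s in(("top",(284,212,24,26),128),("scene",(288,168,26,32),158)):
    m=mask(I[n],*b,(8,s,0),(35,255,255));m=cv2.morphologyEx(m,cv2.MORPH_CLOSE,np.ones((3,3)))
    c,_=cv2.findContours(m,cv2.RETR_EXTERNAL,cv2.CHAIN_APPROX_NONE);c=max(c,key=cv2.contourArea)[:,0]
    c0=proj(n,[491,-212,26]);K=np.array([p for p in cv2.convexHull(c)[:,0] if p[1]>c0[1]-2])
    P=np.array([plane(n,p,26)[:2] for p in K]);r=least_squares(lambda q:np.hypot(*(P-q).T)-21.2,[491,-212],loss="soft_l1")
    print(n,c0,r.x,r.fun.round(1),K.tolist())
```

```text
top [145. 213. 144. 232.] 19.0 1.0 along x
top [181. 221. 182. 237.] 16.0 4.3 along x
top [138. 234. 122. 235.] 16.0 0.1 along y
top [137. 226. 121. 227.] 16.0 0.9 along y
top [146. 234. 166. 234.] 20.0 -3.2 along y
top [119. 230. 139. 229.] 20.0 -0.3 along y
top [162. 211. 187. 208.] 25.0 5.4 along y
top [138. 238. 124. 239.] 14.0 0.4 along y
top [121. 237. 138. 236.] 18.0 3.2 along y
top [123. 224. 139. 222.] 16.0 2.0 along y
top [126. 214. 143. 212.] 18.0 4.1 along y
top [126. 196. 153. 193.] 28.0 4.0 along y
top [120. 226. 120. 213.] 13.0 2.9 along x
top [138. 216. 126. 216.] 13.0 0.3 along y
top [159. 192. 194. 189.] 35.0 2.9 along y
scene [203. 267. 188. 260.] 16.0 10.5 along x
scene [178. 289. 187. 295.] 11.0 1.9 along x
scene [193. 256. 203. 263.] 12.0 1.6 along x
scene [206. 263. 215. 270.] 11.0 -0.9 along x
scene [174. 298. 152. 322.] 33.0 2.7 along y
scene [183. 306. 161. 329.] 32.0 1.4 along y
scene [196. 297. 211. 281.] 22.0 3.4 along y
scene [138. 310. 172. 275.] 49.0 3.4 along y
scene [155. 325. 177. 302.] 32.0 1.0 along y
scene [139. 270. 113. 252.] 32.0 4.2 along x
scene [115. 249. 142. 268.] 33.0 3.7 along x
scene [161. 290. 139. 314.] 33.0 4.3 along y
scene [145. 325. 137. 316.] 12.0 -3.3 along x
scene [187. 312. 179. 321.] 12.0 3.0 along y
scene [166. 289. 185. 303.] 24.0 1.1 along x
top [297.57141112 228.01659345] [ 491.47681666 -207.82953738] [-0.1 -0.1  0.4 -0.4  0.3 -0.2] [[303, 231], [300, 234], [296, 235], [293, 234], [290, 232], [289, 230]]
scene [302.20591828 190.90031888] [ 494.58641922 -211.27605701] [-0.1 -0.2 -0.1  0.   0.   0.3  0.1 -0.6] [[309, 190], [309, 192], [308, 194], [307, 195], [305, 196], [298, 196], [296, 195], [294, 193]]
```

Call:
servo_tool([
  [[60,-2,-1.3,0.2,0.02],[60,-5.5,-3.7,0.6,0.05],[60,-9.5,-6.4,1,0.09],[60,-13.5,-9.1,1.4,0.12],[60,-17.5,-11.8,1.8,0.16],[60,-21.5,-14.5,2.2,0.2],[60,-25,-17,2.6,0.23],[60,-28.5,-19.3,3,0.26],[60,-31.5,-21.3,3.4,0.28],[60,-33.6,-22.6,3.8,0.3]],
], squeeze=30)

```text
time_s: 0.93
eef_pos: [446.1, 304.1, 202.3]
tool_rot: [3.141, -0.0, 2.528]
contact_force: [0.5, 0.8, -0.1]
opening: 51.0
grasp_force: 0.0
```

```bash
cat >> h.py <<'E'
def go(x,y,z,yawdeg):
    o=get_obs();p=o["eef_pos"];y0=o["tool_rot"][2];d=np.array([x,y,z])-p;c,s=np.cos(y0),np.sin(y0)
    t=-((np.radians(yawdeg)-y0+np.pi)%(2*np.pi)-np.pi)
    print("t",round(o["time_s"],2),"at",p.round(1),"rpy",np.degrees(o["tool_rot"]).round(2),"F",np.round(o["contact_force"],1),"q7",o["q"][6].round(2))
    print("shift cm",np.round([(d[0]*c+d[1]*s)/10,(d[0]*s-d[1]*c)/10,-d[2]/10],2),"turn",round(t,3))
E
python3 -c "
from h import *
go(493,-210.5,120,126.5)"
```

```text
t 0.93 at [446.1 304.1 202.3] rpy [ 1.7998e+02 -1.0000e-02  1.4483e+02] F [ 0.5  0.8 -0.1] q7 0.33
shift cm [-33.48 -39.36   8.23] turn 0.32
```

Call:
servo_tool([
  [[60,-2.6,-3,0.2,0.03],[60,-5.2,-6.1,0.4,0.06],[60,-7.8,-9.2,0.6,0.09],[60,-10.4,-12.2,0.8,0.12],[60,-13,-15.3,1,0.15],[60,-15.6,-18.3,1.2,0.18],[60,-18.2,-21.4,1.4,0.21],[60,-20.8,-24.4,1.6,0.24],[60,-23.4,-27.5,1.8,0.27],[60,-26,-30.5,2,0.3]],
])

```text
time_s: 1.77
eef_pos: [482.0, -94.9, 182.2]
tool_rot: [3.141, -0.0, 2.227]
contact_force: [0.9, -0.1, 0.3]
opening: 51.4
grasp_force: 0.0
```

```bash
python3 -c "
from h import *
go(493,-210.5,110,126.5)"
```

```text
t 1.77 at [482.  -94.9 182.2] rpy [ 1.7997e+02 -2.0000e-02  1.2762e+02] F [ 0.9 -0.1  0.3] q7 0.81
shift cm [-9.83 -6.18  7.22] turn 0.02
```

Call:
servo_tool([
  [[60,-2,-1.2,1,0.02],[60,-4,-2.5,2,0.02],[60,-6,-3.8,3,0.02],[60,-7.5,-4.8,4,0.02],[60,-8.8,-5.5,5.2,0.02],[60,-9.6,-6,6.2,0.02],[60,-9.8,-6.2,7.2,0.02],[60,-9.8,-6.2,7.2,0.02],[60,-9.8,-6.2,7.2,0.02],[60,-9.8,-6.2,7.2,0.02]],
])

```text
time_s: 2.6
eef_pos: [493.7, -207.5, 110.6]
tool_rot: [3.141, -0.0, 2.21]
contact_force: [0.3, 0.2, -0.4]
opening: 51.1
grasp_force: 0.0
```

Run:
```python
from h import *
go(493,-210.5,39,126.5)
f=lambda im,x,y:cv2.resize(im[y:y+75,x:x+100,::-1],(400,300),interpolation=cv2.INTER_CUBIC)
cv2.imwrite("pics/pre.png",np.hstack([f(read_camera("scene"),250,130),f(read_camera("top"),250,180)]))
```

```text
t 2.6 at [ 493.7 -207.5  110.6] rpy [ 1.7997e+02 -1.0000e-02  1.2663e+02] F [ 0.3  0.2 -0.4] q7 1.12
shift cm [-0.2  -0.24  7.16] turn 0.002
```

View pics/pre.png

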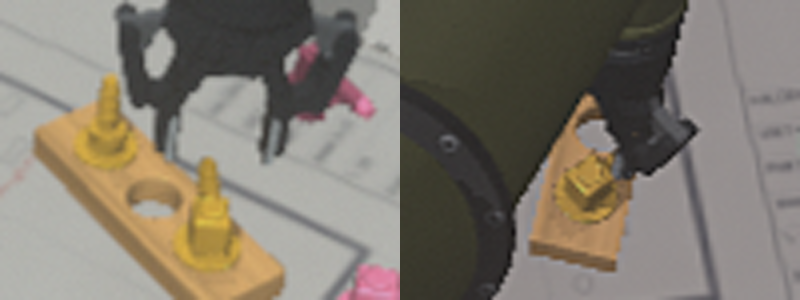

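The fingers straddle the elbow's block and the tool is aligned with it, so I'll go down and grip.

Call:
servo_tool([
  [[60,-0.2,-0.24,1,0],[60,-0.2,-0.24,2.5,0],[60,-0.2,-0.24,4,0],[60,-0.2,-0.24,5.5,0],[60,-0.2,-0.24,6.4,0],[60,-0.2,-0.24,6.9,0],[60,-0.2,-0.24,7.1,0],[60,-0.2,-0.24,7.1,0],[45,-0.2,-0.24,7.1,0],[35,-0.2,-0.24,7.1,0]],
])

```text
time_s: 3.53
eef_pos: [493.3, -211.7, 40.1]
tool_rot: [3.141, 0.001, 2.209]
contact_force: [0.5, -1.1, -0.0]
opening: 29.9
grasp_force: 0.0
```

Call:
servo_tool([
  [[25,0,0,0,0],[15,0,0,0,0],[5,0,0,0,0],[5,0,0,0,0],[5,0,0,0,0],[5,0,0,0,0],[5,0,0,0,0],[5,0,0,0,0],[5,0,0,0,0],[5,0,0,0,0]],
], squeeze=40)

```text
time_s: 4.37
eef_pos: [493.5, -211.6, 40.3]
tool_rot: [3.14, 0.001, 2.209]
contact_force: [-0.8, 0.3, 7.2]
opening: 23.4
grasp_force: 40.0
```

```bash
python3 -c "
from h import *
go(493,-210.5,200,126.5)
print(get_obs())"
```

```text
t 4.37 at [ 493.5 -211.6   40.3] rpy [1.7992e+02 6.0000e-02 1.2656e+02] F [-0.8  0.3  7.2] q7 1.2
shift cm [  0.12   0.03 -15.97] turn 0.001
{'time_s': 4.3667, 'q': array([-0.2307696 ,  0.32043574,  0.67068886,  1.96359492, -0.24631278,
        0.93669939,  1.20028497]), 'qvel': array([-0.00049138,  0.00080546, -0.00108596,  0.00077031, -0.00135014,
        0.00050481,  0.0002006 ]), 'effort': array([ 1.61395054e-01, -3.29745734e+01,  5.69290683e+00, -2.31889844e+01,
        5.02352533e-02, -2.74074879e-01,  1.06217363e-02]), 'eef_pos': array([ 493.49906906, -211.64876233,   40.26723524]), 'tool_rot': array([3.14021184e+00, 1.05739873e-03, 2.20889205e+00]), 'contact_force': array([-0.78464845,  0.32081513,  7.23065971]), 'torque': array([0.10768183, 0.13752325, 0.02984213]), 'grasp_force': 39.9759703874588, 'opening': 23.38701263394519}
```

Call:
servo_tool([
  [[5,0,0,-0.3,0],[5,0,0,-1.5,0],[5,0,0,-3.5,0],[5,0,0,-6,0],[5,0,0,-8.5,0],[5,0,0,-11,0],[5,0,0,-13,0],[5,0,0,-14.5,0],[5,0,0,-15.5,0],[5,0,0,-16,0]],
])

```text
time_s: 5.2
eef_pos: [493.0, -211.7, 201.0]
tool_rot: [3.14, 0.001, 2.209]
contact_force: [-0.2, -0.5, -1.3]
opening: 23.6
grasp_force: 39.8
```

Run:
```python
from h import *
c=np.array([503.6,172.5])
A=np.arange(0,360,6)
for n in("scene","top"):
    im=cv2.imread(f"pics/{n}0.png");h=cv2.cvtColor(im,cv2.COLOR_BGR2HSV)[:,:,1].astype(np.float32)
    cc={"scene":(504.6,171.8),"top":(502.4,173.2)}[n]
    v=[]
    for a in np.radians(A):
        P=np.array([proj(n,[cc[0]+r*np.cos(a),cc[1]+r*np.sin(a),104]) for r in(14.5,16,17.5)],np.float32)
        v.append(cv2.remap(h,P[:,0],P[:,1],cv2.INTER_LINEAR).min())
    print(n,[(int(a),int(x)) for a,x in zip(A,v)])
go(503.6,172.5,210,97)
f=lambda im,x,y:cv2.resize(im[y:y+75,x:x+100,::-1],(400,300),interpolation=cv2.INTER_CUBIC)
cv2.imwrite("pics/lift.png",np.hstack([f(read_camera("scene"),260,70),f(read_camera("top"),270,120)]))
```

```text
scene [(0, 120), (6, 119), (12, 113), (18, 110), (24, 106), (30, 120), (36, 119), (42, 116), (48, 115), (54, 122), (60, 123), (66, 102), (72, 97), (78, 88), (84, 48), (90, 51), (96, 90), (102, 117), (108, 114), (114, 128), (120, 126), (126, 126), (132, 132), (138, 139), (144, 129), (150, 123), (156, 126), (162, 137), (168, 130), (174, 139), (180, 134), (186, 136), (192, 123), (198, 131), (204, 119), (210, 133), (216, 156), (222, 157), (228, 160), (234, 152), (240, 125), (246, 86), (252, 28), (258, 11), (264, 6), (270, 43), (276, 84), (282, 111), (288, 121), (294, 116), (300, 111), (306, 105), (312, 106), (318, 110), (324, 111), (330, 114), (336, 111), (342, 105), (348, 103), (354, 117)]
top [(0, 124), (6, 122), (12, 110), (18, 96), (24, 99), (30, 109), (36, 88), (42, 89), (48, 89), (54, 100), (60, 98), (66, 49), (72, 22), (78, 14), (84, 20), (90, 37), (96, 82), (102, 96), (108, 100), (114, 93), (120, 90), (126, 95), (132, 110), (138, 95), (144, 96), (150, 104), (156, 100), (162, 94), (168, 95), (174, 99), (180, 99), (186, 107), (192, 113), (198, 110), (204, 109), (210, 103), (216, 107), (222, 127), (228, 117), (234, 125), (240, 118), (246, 89), (252, 47), (258, 61), (264, 53), (270, 71), (276, 98), (282, 108), (288, 107), (294, 109), (300, 110), (306, 95), (312, 100), (318, 106), (324, 116), (330, 111), (336, 121), (342, 129), (348, 134), (354, 126)]
t 5.2 at [ 493.  -211.7  201. ] rpy [1.7991e+02 6.0000e-02 1.2654e+02] F [-0.2 -0.5 -1.3] q7 1.07
shift cm [30.23 23.73 -0.9 ] turn 0.516
```

View pics/lift.png

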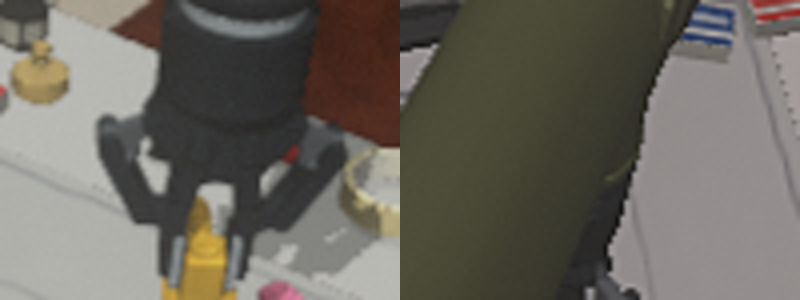

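The elbow is held in line between the pads at scene crop (205,265). The notches show at about 81° and 261° world, so the barb needs to be near 261° for the drop. Now to the port.

Call:
servo_tool([
  [[5,1.5,1.2,0,0.03],[5,4.5,3.5,0,0.08],[5,7.7,6,0,0.14],[5,10.9,8.5,0,0.2],[5,14.1,11,0,0.27],[5,17.3,13.5,0,0.34],[5,20.5,16,0,0.4],[5,23.7,18.6,0,0.46],[5,26.9,21.1,0,0.5],[5,29.5,23.1,0,0.55]],
])

```text
time_s: 6.13
eef_pos: [501.0, 166.5, 197.7]
tool_rot: [-3.139, -0.0, 1.659]
contact_force: [-0.4, 0.8, -2.2]
opening: 23.3
grasp_force: 39.7
```

Run:
```python
from h import *
go(503.6,172.5,165,93)
```

```text
t 6.13 at [501.  166.5 197.7] rpy [-179.85   -0.     95.06] F [-0.4  0.8 -2.2] q7 -0.25
shift cm [0.58 0.31 3.27] turn 0.036
```

Call:
servo_tool([
  [[5,0.2,0.1,0.8,0.03],[5,0.3,0.2,1.6,0.03],[5,0.4,0.3,2.4,0.03],[5,0.4,0.3,2.8,0.03],[5,0.4,0.3,3,0.03],[5,0.4,0.3,3,0.03],[5,0.4,0.3,3,0.03],[5,0.4,0.3,3,0.03],[5,0.4,0.3,3,0.03],[5,0.4,0.3,3,0.03]],
])

```text
time_s: 6.97
eef_pos: [505.5, 167.3, 169.8]
tool_rot: [3.141, -0.001, 1.629]
contact_force: [-1.2, -0.4, -1.6]
opening: 23.1
grasp_force: 39.7
```

Run:
```python
from h import *
go(503.6,172.5,144,93)
o=get_obs();p=o["eef_pos"]
a=read_camera("scene")[:,:,::-1].copy();b=read_camera("top")[:,:,::-1].copy();cv2.imwrite("pics/s_over.png",a);cv2.imwrite("pics/t_over.png",b)
R=[]
for n,im in(("scene",a),("top",b)):
    im=cv2.resize(im,None,fx=8,fy=8,interpolation=cv2.INTER_CUBIC)
    for r,z,col in((22,p[2]-39.3+27,(0,0,255)),(13,p[2]-39.3,(0,255,0)),(13.5,104,(255,0,0))):
        c=p[:2] if z>110 else (503.6,172.5)
        q=np.array([proj(n,[c[0]+r*np.cos(t),c[1]+r*np.sin(t),z]) for t in np.linspace(0,6.28,60)]);cv2.polylines(im,[((q+.5)*8).astype(int)],True,col,1)
    u=proj(n,[503.6,172.5,125])*8;x,y=int(u[0]-200),int(u[1]-300);R.append(im[y:y+600,x:x+400])
cv2.imwrite("pics/over.png",np.hstack(R))
```

```text
t 6.97 at [505.5 167.3 169.8] rpy [ 1.7995e+02 -3.0000e-02  9.3310e+01] F [-1.2 -0.4 -1.6] q7 -0.27
shift cm [ 0.53 -0.16  2.58] turn 0.005
```

View pics/over.png

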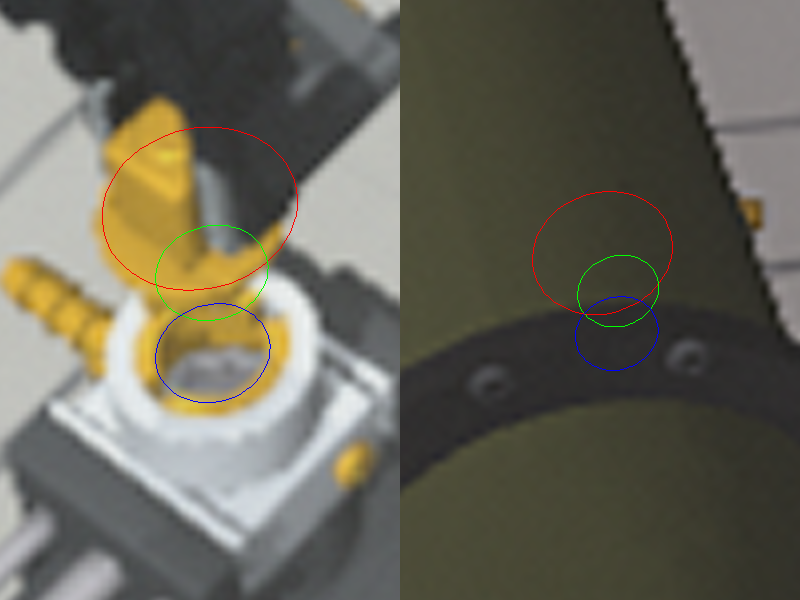

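In the scene view the elbow hangs just above the port. Its flange spans about x 95–285 in the crop, against 102–298 for the model centred on the TCP, so it sits a few mm off the TCP along its barb. The arm blocks the top view. I'll fit the flange.

Run:
```python
from h import *
from scipy.optimize import least_squares
n="scene";im=cv2.imread("pics/s_over.png");p=np.array([505.5,167.3,169.8])
u=proj(n,[503.6,172.5,125]);x0,y0=int(u[0]*8-200)/8,int(u[1]*8-300)/8
b=cv2.resize(im,None,fx=4,fy=4,interpolation=cv2.INTER_CUBIC)
m=cv2.inRange(cv2.cvtColor(b,cv2.COLOR_BGR2HSV),np.array((8,85,0)),np.array((35,255,255)))
c,_=cv2.findContours(m,cv2.RETR_EXTERNAL,cv2.CHAIN_APPROX_NONE)
P=np.concatenate(c)[:,0];Z=((P+.5)/4-[x0,y0])*8   # crop coords
def sel(a,bb,cc,d):return (Z[:,0]>a)&(Z[:,0]<bb)&(Z[:,1]>cc)&(Z[:,1]<d)
for zz in(24,25,26):
  k=sel(90,128,205,275)|sel(255,292,225,262)
  W=np.array([plane(n,(q+.5)/4-.5,p[2]-39.3+zz)[:2] for q in P[k]])
  r=least_squares(lambda q:np.hypot(*(W-q).T)-22,p[:2],loss="soft_l1");print(zz,k.sum(),r.x-p[:2],np.abs(r.fun).mean())
print(Z[sel(85,140,190,300)][::6].round(0).tolist(),Z[sel(245,300,215,270)][::6].round(0).tolist())
```

```text
24 61 [1.89631859 1.07065382] 0.9811192510386991
25 61 [1.38462469 1.41586523] 0.9869472370849114
26 61 [0.87330917 1.76091804] 0.9928823024102145
[[102.0, 192.0], [102.0, 204.0], [96.0, 216.0], [94.0, 228.0], [98.0, 240.0], [102.0, 252.0], [108.0, 264.0], [118.0, 276.0], [128.0, 286.0]] [[262.0, 268.0], [274.0, 258.0], [282.0, 246.0], [282.0, 234.0], [278.0, 222.0], [268.0, 228.0], [256.0, 240.0]]
```

Call:
servo_tool([
  [[5,0.1,-0.1,0.4,0],[5,0.31,-0.18,1,0],[5,0.31,-0.18,1.6,0],[5,0.31,-0.18,2,0],[5,0.31,-0.18,2.3,0],[5,0.31,-0.18,2.3,0],[5,0.31,-0.18,2.3,0],[5,0.31,-0.18,2.3,0],[5,0.31,-0.18,2.3,0],[5,0.31,-0.18,2.3,0]],
])

```text
time_s: 7.9
eef_pos: [503.4, 170.4, 146.7]
tool_rot: [3.141, -0.0, 1.629]
contact_force: [-0.5, 0.1, -1.4]
opening: 23.5
grasp_force: 39.7
```

Run:
```python
from h import *
go(503.5,170.3,140,93)
```

```text
t 7.9 at [503.4 170.4 146.7] rpy [ 1.7996e+02 -2.0000e-02  9.3320e+01] F [-0.5  0.1 -1.4] q7 -0.27
shift cm [-0.01  0.01  0.67] turn 0.006
```

Call:
servo_tool([
  [[5,0,0,0.1,0],[5,0,0,0.2,0],[5,0,0,0.3,0],[5,0,0,0.35,0],[5,0,0,0.4,0],[5,0,0,0.45,0],[5,0,0,0.5,0],[5,0,0,0.5,0],[5,0,0,0.5,0],[5,0,0,0.5,0]],
])

```text
time_s: 8.73
eef_pos: [503.2, 170.3, 141.4]
tool_rot: [3.141, -0.0, 1.629]
contact_force: [-0.3, -0.2, -0.4]
opening: 23.1
grasp_force: 39.7
```

Call:
servo_tool([
  [[5,0,0,0.05,0],[5,0,0,0.1,0],[5,0,0,0.15,0],[5,0,0,0.2,0],[5,0,0,0.25,0],[5,0,0,0.3,0],[5,0,0,0.35,0],[5,0,0,0.4,0],[5,0,0,0.4,0],[5,0,0,0.4,0]],
])

```text
time_s: 9.57
eef_pos: [503.2, 170.3, 137.5]
tool_rot: [3.141, -0.0, 1.629]
contact_force: [0.2, 0.6, -0.8]
opening: 23.6
grasp_force: 39.9
```

Call:
servo_tool([
  [[5,0,0,0.02,0],[5,0,0,0.04,0],[5,0,0,0.06,0],[5,0,0,0.08,0],[5,0,0,0.1,0],[5,0,0,0.12,0],[5,0,0,0.14,0],[5,0,0,0.16,0],[5,0,0,0.18,0],[5,0,0,0.2,0]],
])

```text
time_s: 10.4
eef_pos: [503.4, 170.3, 136.8]
tool_rot: [3.141, -0.001, 1.629]
contact_force: [-5.1, -1.0, 11.2]
opening: 23.3
grasp_force: 41.3
```

Contact came at TCP z ≈ 137, with the lugs on the rim at 11 N. I'll turn clockwise toward the notch.

Call:
servo_tool([
  [[5,0,-0.01,0.2,0.02],[5,0,-0.01,0.2,0.04],[5,0,-0.02,0.2,0.06],[5,0,-0.02,0.2,0.08],[5,0,-0.02,0.2,0.1],[5,0,-0.03,0.2,0.115],[5,0,-0.03,0.2,0.13],[5,0,-0.03,0.2,0.145],[5,0,-0.03,0.2,0.16],[5,0,-0.03,0.2,0.16]],
])

```text
time_s: 11.23
eef_pos: [503.0, 170.3, 132.9]
tool_rot: [3.141, 0.0, 1.468]
contact_force: [1.4, -0.1, -1.4]
opening: 23.5
grasp_force: 39.8
```

It dropped into the notches at yaw 84° with no force. I'll follow it down.

Call:
servo_tool([
  [[5,0,0,0.1,0],[5,0,0,0.2,0],[5,0,0,0.3,0],[5,0,0,0.38,0],[5,0,0,0.45,0],[5,0,0,0.5,0],[5,0,0,0.55,0],[5,0,0,0.6,0],[5,0,0,0.6,0],[5,0,0,0.6,0]],
])

```text
time_s: 12.07
eef_pos: [502.9, 170.3, 127.3]
tool_rot: [-3.142, -0.0, 1.469]
contact_force: [-0.5, 0.4, -2.3]
opening: 23.5
grasp_force: 39.8
```

Call:
servo_tool([
  [[5,0,0,0.02,0],[5,0,0,0.04,0],[5,0,0,0.06,0],[5,0,0,0.08,0],[5,0,0,0.1,0],[5,0,0,0.12,0],[5,0,0,0.14,0],[5,0,0,0.16,0],[5,0,0,0.16,0],[5,0,0,0.16,0]],
])

```text
time_s: 12.9
eef_pos: [503.0, 170.3, 126.5]
tool_rot: [3.141, -0.0, 1.469]
contact_force: [-0.9, -1.3, 5.4]
opening: 23.4
grasp_force: 40.8
```

Spring contact came at z 126.5. I'll turn clockwise and follow the thread down at 3.8 mm per rad.

Call:
servo_tool([
  [[5,0,0,0.01,0.035],[5,0,-0.01,0.03,0.07],[5,0,-0.01,0.04,0.105],[5,0,-0.02,0.05,0.14],[5,0,-0.02,0.07,0.175],[5,0,-0.03,0.08,0.21],[5,0,-0.03,0.09,0.245],[5,0.01,-0.04,0.11,0.28],[5,0.01,-0.05,0.12,0.315],[5,0.01,-0.05,0.13,0.35]],
])

```text
time_s: 13.73
eef_pos: [502.8, 171.0, 125.4]
tool_rot: [3.141, -0.001, 1.117]
contact_force: [0.2, 0.3, 5.5]
opening: 23.6
grasp_force: 40.7
```

```bash
python3 -c "
from h import *
o=get_obs();print(o['contact_force'],o['torque'])
a=np.radians(44);go(503.2-1.6*np.cos(a),171.9-1.6*np.sin(a),o['eef_pos'][2]-1.34,44)"
```

```text
[0.21422965 0.25687993 5.45467379] [-0.05865704  0.33820056  0.00525017]
t 13.73 at [502.8 171.  125.4] rpy [ 1.7997e+02 -8.0000e-02  6.4020e+01] F [0.2 0.3 5.5] q7 -0.77
shift cm [-0.05 -0.06  0.13] turn 0.349
```

Call:
servo_tool([
  [[5,0,0,0.01,0.035],[5,0,-0.01,0.03,0.07],[5,0,-0.01,0.04,0.105],[5,-0.01,-0.02,0.05,0.14],[5,-0.01,-0.02,0.07,0.175],[5,-0.01,-0.03,0.08,0.21],[5,-0.01,-0.03,0.09,0.245],[5,-0.01,-0.04,0.11,0.28],[5,-0.02,-0.05,0.12,0.315],[5,-0.02,-0.05,0.13,0.35]],
])

```text
time_s: 14.57
eef_pos: [502.4, 171.3, 124.4]
tool_rot: [-3.141, -0.002, 0.768]
contact_force: [-1.8, -0.7, 7.1]
opening: 23.5
grasp_force: 40.9
```

```bash
python3 -c "
from h import *
o=get_obs();print(o['contact_force'],o['torque'])
a=np.radians(24);go(503.2-1.6*np.cos(a),171.9-1.6*np.sin(a),o['eef_pos'][2]-1.34,24)"
```

```text
[-1.76015513 -0.72889933  7.07453734] [-0.02752449  0.51223072  0.1237389 ]
t 14.57 at [502.4 171.3 124.4] rpy [-1.7999e+02 -1.2000e-01  4.3980e+01] F [-1.8 -0.7  7.1] q7 -1.11
shift cm [-0.05 -0.04  0.13] turn 0.349
```

Call:
servo_tool([
  [[5,0,0,0.01,0.035],[5,-0.01,-0.01,0.03,0.07],[5,-0.01,-0.01,0.04,0.105],[5,-0.02,-0.02,0.05,0.14],[5,-0.02,-0.02,0.07,0.175],[5,-0.03,-0.02,0.08,0.21],[5,-0.03,-0.03,0.09,0.245],[5,-0.04,-0.03,0.11,0.28],[5,-0.05,-0.04,0.12,0.315],[5,-0.05,-0.04,0.13,0.35]],
])

```text
time_s: 15.4
eef_pos: [502.0, 171.8, 123.6]
tool_rot: [-3.14, -0.003, 0.418]
contact_force: [-2.7, 0.3, 9.3]
opening: 23.4
grasp_force: 41.1
```

Run:
```python
from h import *
o=get_obs();print(o['contact_force'],o['torque'])
a=np.radians(8);go(503.2-1.6*np.cos(a),171.9-1.6*np.sin(a),o['eef_pos'][2]-1.1,8)
f=lambda im,x,y:cv2.resize(im[y:y+75,x:x+100,::-1],(400,300),interpolation=cv2.INTER_CUBIC)
a=read_camera("scene");b=read_camera("top")
cv2.imwrite("pics/run.png",np.hstack([f(a,140,225),f(b,107,175)]))
```

```text
[-2.65823906  0.27436577  9.31776477] [0.13204622 0.48788116 0.10116087]
t 15.4 at [502.  171.8 123.6] rpy [-1.7991e+02 -1.6000e-01  2.3940e+01] F [-2.7  0.3  9.3] q7 -1.45
shift cm [-0.04 -0.01  0.11] turn 0.278
```

View pics/run.png

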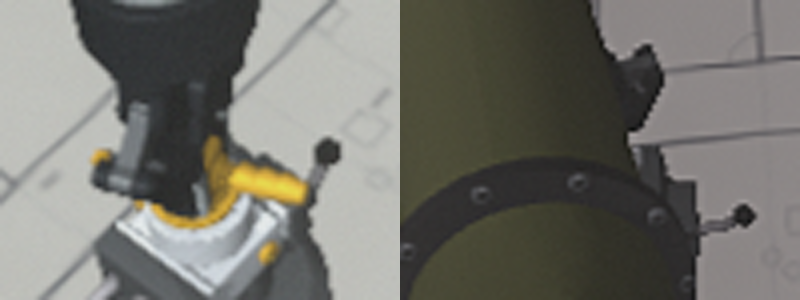

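The barb swings toward the robot, at crop (270,185), and the flange sits close to the collar. It is running down as expected.

Call:
servo_tool([
  [[5,0,0,0.01,0.03],[5,-0.01,0,0.02,0.06],[5,-0.01,0,0.03,0.09],[5,-0.02,0,0.04,0.12],[5,-0.02,0,0.05,0.15],[5,-0.03,-0.01,0.07,0.18],[5,-0.03,-0.01,0.08,0.21],[5,-0.04,-0.01,0.09,0.24],[5,-0.04,-0.01,0.1,0.26],[5,-0.04,-0.01,0.11,0.28]],
])

```text
time_s: 16.33
eef_pos: [501.8, 172.3, 122.6]
tool_rot: [-3.139, -0.003, 0.139]
contact_force: [-1.2, 1.6, 9.6]
opening: 23.5
grasp_force: 41.0
```

Run:
```python
from h import *
o=get_obs();print(o['contact_force'],o['torque'])
a=np.radians(2);go(503.2-1.6*np.cos(a),171.9-1.6*np.sin(a),o['eef_pos'][2]-.4,2)
b=read_camera("scene")[:,:,::-1].copy();cv2.imwrite("pics/s_run2.png",b)
# outer barb in scene: axis on plane at barb height
z=o['eef_pos'][2]-38.2+45-.3
for s in(60,100):
    m=mask(b,195,255,28,30,(8,s,0),(35,255,255));n,l,st,_=cv2.connectedComponentsWithStats(m);i=1+np.argmax(st[1:,4]);ys,xs=np.nonzero(l==i);print(st[i])
    P=np.array([plane("scene",p,z)[:2] for p in zip(xs,ys)],np.float32);far=P[P[:,0]<480]
    v=cv2.fitLine(far,cv2.DIST_HUBER,0,.01,.01).ravel();print(np.degrees(np.arctan2(v[1],v[0])),v,len(far),P.min(0))
```

```text
[-1.19933367  1.64829338  9.64500008] [0.35167045 0.40723884 0.16328332]
t 16.33 at [501.8 172.3 122.6] rpy [-1.7983e+02 -1.7000e-01  7.9700e+00] F [-1.2  1.6  9.6] q7 -1.73
shift cm [-0.03  0.05  0.04] turn 0.104
[195 261  20  22 188]
16.189135 [9.6034658e-01 2.7880904e-01 4.6394043e+02 1.6725131e+02] 139 [447.90506 155.26411]
[195 261  19  22 172]
14.172491 [9.6956301e-01 2.4484192e-01 4.6425772e+02 1.6760335e+02] 127 [447.92258 155.26411]
```

Call:
servo_tool([
  [[5,0,0,0.01,0.02],[5,0,0.01,0.02,0.04],[5,-0.01,0.01,0.02,0.06],[5,-0.01,0.01,0.03,0.075],[5,-0.01,0.02,0.03,0.09],[5,-0.01,0.02,0.04,0.1],[5,-0.01,0.02,0.04,0.1],[5,-0.01,0.02,0.04,0.1],[5,-0.01,0.02,0.04,0.1],[5,-0.01,0.02,0.04,0.1]],
])

```text
time_s: 17.22
eef_pos: [501.8, 172.6, 122.3]
tool_rot: [-3.138, -0.003, 0.04]
contact_force: [-0.6, 2.0, 8.5]
opening: 23.5
grasp_force: 41.1
```

Run:
```python
from h import *
o=get_obs();print(o['contact_force'],o['torque'])
go(501.6,171.8,122.3,2)
b=read_camera("scene")[:,:,::-1].copy();cv2.imwrite("pics/s_run3.png",b)
z=o['eef_pos'][2]-38.2+45-.3
m=mask(b,195,250,30,32,(8,80,0),(35,255,255));n,l,st,_=cv2.connectedComponentsWithStats(m);i=1+np.argmax(st[1:,4]);ys,xs=np.nonzero(l==i)
P=np.array([plane("scene",p,z)[:2] for p in zip(xs,ys)],np.float32);far=P[P[:,0]<475]
for lo in(440,450,460):
    k=P[(P[:,0]>lo)&(P[:,0]<lo+10)];print(lo,len(k),k.mean(0)-[504.6,171.8] if len(k) else'')
```

```text
[-0.62784609  1.97821194  8.50110155] [0.5281458  0.36883375 0.11424353]
t 17.22 at [501.8 172.6 122.3] rpy [-1.7978e+02 -1.7000e-01  2.3000e+00] F [-0.6  2.   8.5] q7 -1.83
shift cm [-0.02  0.08 -0.  ] turn 0.005
440 2 [-55.81057129  -4.92722778]
450 23 [-48.64852295  -2.55776672]
460 37 [-39.59819946  -0.50388794]
```

The barb reads 0.7 to 3° from line in the scene view and the tool yaw is 2.3°, against a vise yaw of about 2°. I'll release and back off.

Call:
servo_tool([
  [[28,0,0,0,0],[32,0,0,0,0],[36,0,0,0,0],[42,0,0,0,0],[48,0,0,0,0],[54,0,0,0,0],[60,0,0,0,0],[60,0,0,0,0],[60,0,0,0,0],[60,0,0,-0.2,0]],
])

```text
time_s: 18.1
eef_pos: [500.5, 170.0, 122.1]
tool_rot: [3.141, 0.001, 0.039]
contact_force: [-0.4, 0.6, 0.6]
opening: 51.4
grasp_force: 0.0
```

Call:
servo_tool([
  [[60,0,0,-1,0],[60,0,0,-2.5,0],[60,0,0,-4.5,0],[60,0,0,-6.5,0],[60,0,0,-8.5,0],[60,1,1,-10.5,0],[60,3,3,-12,0],[60,6,6,-12,0],[60,9,9,-12,0],[60,11,12,-12,0]],
])

```text
time_s: 18.93
eef_pos: [617.5, 54.3, 243.9]
tool_rot: [-3.141, -0.003, 0.041]
contact_force: [0.3, 1.0, 0.5]
opening: 51.2
grasp_force: 0.0
```

Run:
```python
from h import *
go(620,20,245,2)
b=read_camera("scene")[:,:,::-1].copy();t=read_camera("top")[:,:,::-1].copy();cv2.imwrite("pics/s_rel.png",b);cv2.imwrite("pics/t_rel.png",t)
f=lambda im,x,y:cv2.resize(im[y:y+75,x:x+100],(400,300),interpolation=cv2.INTER_CUBIC)
cv2.imwrite("pics/rel.png",np.vstack([np.hstack([f(b,140,230),f(t,107,185)]),cv2.resize(np.hstack([b,t]),(800,300))]))
```

```text
t 18.93 at [617.5  54.3 243.9] rpy [-1.7997e+02 -1.7000e-01  2.3600e+00] F [0.3 1.  0.5] q7 -1.52
shift cm [ 0.11  3.44 -0.11] turn 0.006
```

View pics/rel.png

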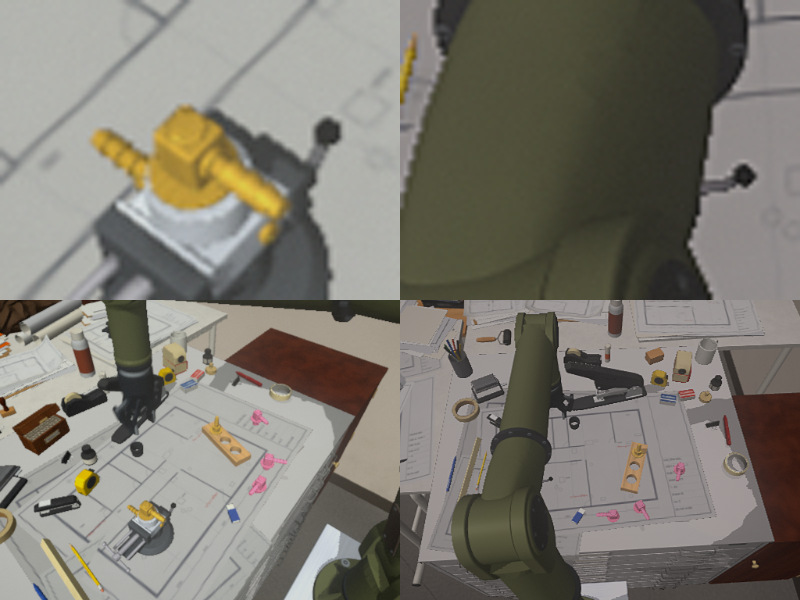

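The elbow stands in the port, with its barb at crop (265,195) roughly opposite the inlet at (115,150). The arm hides it in the top view, so I'll move the arm aside and measure in both views.

Call:
servo_tool([
  [[60,0,3,-0.5,0],[60,0,6,-1,0],[60,0,9.5,-1.5,0],[60,0,13,-2,0],[60,0,16.5,-2,0],[60,0,20,-2,0],[60,0,23,-2,0],[60,0,25,-2,0],[60,0,26,-2,0],[60,0,26,-2,0]],
])

```text
time_s: 19.87
eef_pos: [624.6, -208.1, 263.0]
tool_rot: [3.14, -0.0, 0.035]
contact_force: [0.3, 0.2, -0.2]
opening: 51.4
grasp_force: 0.0
```

Run:
```python
from h import *
b=read_camera("scene")[:,:,::-1].copy();t=read_camera("top")[:,:,::-1].copy()
f=lambda im,x,y:cv2.resize(im[y:y+75,x:x+100],(400,300),interpolation=cv2.INTER_CUBIC)
# elbow barb pixels: centreline on the plane z=128 vs flange/block; compare with inlet direction in same way
z=122.3-38.2+45
for n,im,cc in(("scene",b,(504.6,171.8)),("top",t,(502.4,173.2))):
    m=cv2.inRange(cv2.cvtColor(im,cv2.COLOR_BGR2HSV),np.array((8,70,0)),np.array((35,255,255)));ys,xs=np.nonzero(m)
    P=np.array([plane(n,p,z)[:2] for p in zip(xs,ys)])-cc
    for lo in(-60,-50,-40,-30):
        k=P[(P[:,0]>lo)&(P[:,0]<lo+10)&(abs(P[:,1])<14)]
        if len(k):q=k.mean(0);print(n,lo,len(k),q.round(1),np.degrees(np.arctan2(-q[1],-q[0])).round(1))
def dr(n,im):
    im=cv2.resize(im,None,fx=6,fy=6,interpolation=cv2.INTER_CUBIC)
    for a in(2.,):
        u=np.array([np.cos(np.radians(a)),np.sin(np.radians(a))]);c=np.array([503.6,172.5])
        for k0,k1,h in((-57,-13,z),(26,71,73)):
            q=[proj(n,[*(c+u*k),h]) for k in(k0,k1)];cv2.polylines(im,[((np.array(q)+.5)*6).astype(int)],False,(255,0,0),1)
    u=(proj(n,[503,172,110])*6).astype(int);return im[u[1]-300:u[1]+300,u[0]-200:u[0]+200]
cv2.imwrite("pics/fin.png",np.hstack([dr("scene",b),dr("top",t)]))
```

```text
Traceback (most recent call last):
  File "h.py", line 8, in plane
    o,d=ray(n,p);return o+d*(z-o[2])/d[2]
        ~~~^^^^^
  File "h.py", line 6, in ray
    K,R,t=cam(n);d=np.linalg.solve(K,[p[0],p[1],1.]);d=R.T@(d*[1,-1,-1]);return -R.T@t,d/np.linalg.norm(d)
          ~~~^^^
  File "h.py", line 4, in cam
    c=camera_info(n);T=np.array(c["camera_from_world"]);return np.array(c["mtx"]),T[:3,:3],T[:3,3]
ValueError: time passes only in moves, steps and waits
```

```bash
sed -i 's/^def cam(n):/from functools import lru_cache\n@lru_cache(None)\ndef cam(n):/' h.py
python3 - <<'E'
from h import *
b=read_camera("scene")[:,:,::-1].copy();t=read_camera("top")[:,:,::-1].copy()
z=122.3-38.2+45
for n,im,cc,bx in(("scene",b,(504.6,171.8),(155,245,65,60)),("top",t,(502.4,173.2),(140,190,30,55))):
    m=mask(im,*bx,(8,70,0),(35,255,255));ys,xs=np.nonzero(m)
    P=np.array([plane(n,p,z)[:2] for p in zip(xs,ys)])-cc
    for lo in(-60,-50,-40,-30):
        k=P[(P[:,0]>lo)&(P[:,0]<lo+10)&(abs(P[:,1])<14)]
        if len(k):q=k.mean(0);print(n,lo,len(k),q.round(1),np.degrees(np.arctan2(-q[1],-q[0])).round(1))
def dr(n,im):
    im=cv2.resize(im,None,fx=6,fy=6,interpolation=cv2.INTER_CUBIC)
    u=np.array([np.cos(np.radians(2)),np.sin(np.radians(2))]);c=np.array([503.6,172.5])
    for k0,k1,h in((-57,-13,z),(26,71,73)):
        q=[proj(n,[*(c+u*k),h]) for k in(k0,k1)];cv2.polylines(im,[((np.array(q)+.5)*6).astype(int)],False,(255,0,0),1)
    u=(proj(n,[503,172,110])*6).astype(int);return im[u[1]-300:u[1]+300,u[0]-200:u[0]+200]
cv2.imwrite("pics/fin.png",np.hstack([dr("scene",b),dr("top",t)]))
E
```

```text
scene -60 37 [-55.1   2.8] -2.9
scene -50 38 [-45.3  -0.6] 0.8
scene -40 41 [-35.4  -0.9] 1.5
scene -30 58 [-25.4   2.9] -6.6
top -60 24 [-54.8  -2.8] 3.0
top -50 24 [-44.7  -0.5] 0.7
top -40 32 [-35.3  -2.4] 3.9
top -30 18 [-24.8  -1.4] 3.3
```

View pics/fin.png

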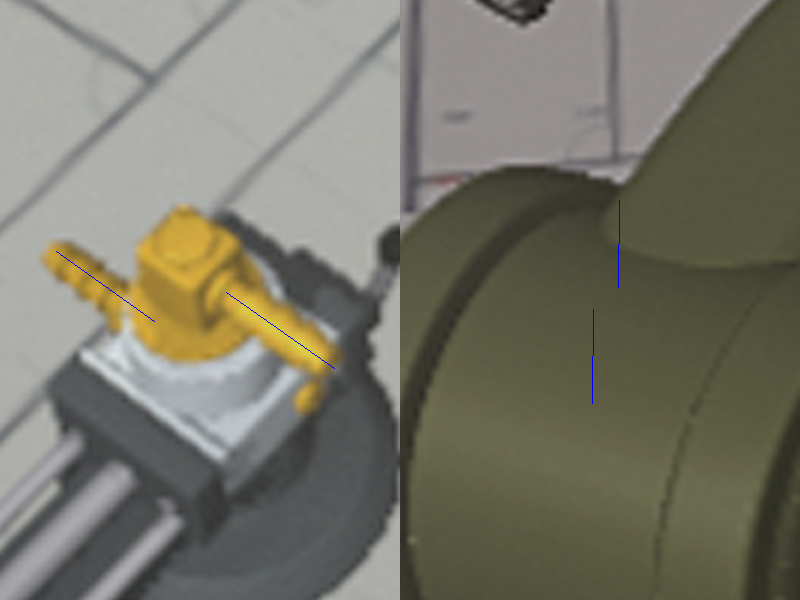

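The elbow stands in the port with its barb on the drawn line through the port centre at the vise's 2° yaw, from (225,292) to (335,368) in the crop. That is opposite the inlet at (55,255). The top view is hidden by the arm, but tool yaw and the scene view agree, so I'm handing in.

```bash
python3 -c "
from station import *
print(finish_job())"
```

```text
the job is handed in; nothing more can be done
None
```

The brass elbow is screwed clockwise into the port, tight against the spring and standing on its own; its barb points away from the inlet, in line to about 2–3° by the scene camera (the arm blocked the top view), and the job is handed in at about 20 s.

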